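Clear the inspection lamp and secure the sample tray

TASK

Sort the things lying under the inspection lamp: lay both square sample bottles flat, side by side, in the tray with the notched brackets, and put the steel spatula wholly inside the long narrow basin. When all three are sorted, lay the loose flat metal bar across the tray so that each end rests flat in a bracket notch, sticking out about equally at both ends. Set the bottles down without dropping them, do not knock the lamp, and leave the specimen jar, slide box and tube rack where they are.

Things in the scene. Friction and masses are not known exactly. Their poses are not given: they have to be found in the camera images.
- lamp: Fixed white lamp. Origin on the bench below its head: a beam along its x (away from the robot) from x = -140 to +270 mm, 60 mm wide (y), underside 175 mm, top 205 mm above the bench; one column, 22 mm thick, at x = 250 mm. The bottles and spatula lie under it crosswise in any order, 100 mm apart: reach in from the left or right with the tool tilted sideways 30 to 40 degrees and draw them out.
- tray: Fixed steel tray (its x along the world's y), outside 150 (x) x 188 (y) x 30 mm high, walls and floor 4 mm. Origin: centre of its underside. At the middle of each y end (y = +-89 mm) stands a bracket, 10 mm thick (y), 56 mm wide (x), with a notch in its top at x = 0: floor 48 mm above the bench, 28 mm wide, flaring up to tips 62 mm above the bench. 168 mm free between brackets.
- basin: Fixed steel basin, long and narrow, no brackets: outside 190 (x) x 120 (y) x 35 mm high, walls and floor 4 mm. Origin at the centre of its underside (on the bench). Its long side (x) lies across the robot's view, along the world's y. Tray and basin may swap sides.
- tall_bottle: White plastic square bottle lying on its side: 110 mm long along its x (square body 32 x 32 mm from x = -55 to +27, grey round cap 24 mm in diameter at the +x end), 90 g. Origin at the middle of its length on the underside as it starts.
- tall_bottle_mid (a point): Middle of the tall bottle: 16 mm above its origin, on its long axis.
- short_bottle: White plastic square bottle lying on its side: 90 mm long along its x (square body 36 x 36 mm from x = -45 to +21, grey round cap 28 mm in diameter at the +x end), 90 g. Origin at the middle of its length on the underside as it starts.
- short_bottle_mid (a point): Middle of the short bottle: 18 mm above its origin, on its long axis.
- spatula: Steel spatula lying flat, 130 mm long along its x: handle 14 mm wide and 10 mm thick from x = -65 to +25, then a thin (3 mm) blade up to 26 mm wide. 110 g, balance point about 10 mm to -x of the origin. Origin at the middle of its length on the underside.
- spatula_tip (a point): Blade end of the spatula, 3 mm inside the end.
- spatula_end (a point): Handle end of the spatula, 3 mm inside the end.
- bar: Loose plain aluminium hold-down bar, 200 mm long (its x) x 20 mm wide (y) x 12 mm thick (z), 130 g, lying flat on the open bench on the robot's side of the tray or basin, roughly along the world's y. Origin at the centre of its underside.
- bar_mid (a point): Centre of the bar, 6 mm above its origin.
- jar: Bystander: round clear specimen jar with a lid, diameter 70 mm, 90 mm tall, standing. Origin at the centre of its underside.
- slide_box: Bystander: flat black slide box 70 x 100 x 34 mm. Origin at the centre of its underside.
- tube_rack: Bystander: white rack 70 x 140 mm with six capped tubes, 98 mm tall. Origin at the centre of its underside.
Mind the look-alikes: they are no part of the job. Leave any blue look-alike of the short_bottle alone. Leave any green look-alike of the tall_bottle alone.

How it is judged:
On the way, in this order (a step that is already met when the one before it is completed fails the run):
1. both bottles lie in the tray and the spatula in the basin, released and at rest (x of tall_bottle_mid in the frame of tray between -0.068 and 0.068 m and y of tall_bottle_mid in the frame of tray between -0.085 and 0.085 m and z of tall_bottle_mid in the frame of tray between 0.005 and 0.03 m and contact force between each of tall_bottle, short_bottle, spatula and the fingers below 0.05 N and linear speed of each of tall_bottle, short_bottle, spatula below 0.02 m/s and x of short_bottle_mid in the frame of tray between -0.068 and 0.068 m and y of short_bottle_mid in the frame of tray between -0.085 and 0.085 m and z of short_bottle_mid in the frame of tray between 0.005 and 0.03 m and x of spatula_tip in the frame of basin between -0.095 and 0.095 m and y of spatula_tip in the frame of basin between -0.06 and 0.06 m and z of each of spatula_tip, spatula_end in the frame of basin below 0.032 m and x of spatula_end in the frame of basin between -0.095 and 0.095 m and y of spatula_end in the frame of basin between -0.06 and 0.06 m), for 0.2 s.
2. the bar lies across the tray in both bracket notches, released (x of bar_mid in the frame of tray between -0.01 and 0.01 m and y of bar_mid in the frame of tray between -0.012 and 0.012 m and z of bar_mid in the frame of tray between 0.05 and 0.058 m and angle between the x axis of bar and the y axis of tray, either way round below 0.12 rad and angle between the z axis of bar and the z axis of tray, either way round below 0.15 rad and contact force between bar and the fingers below 0.05 N and linear speed of bar below 0.02 m/s), for 0.2 s.
At the end, for the whole second after the job is handed in: Both bottles lie flat in the tray (middles inside, under 30 mm high), the spatula wholly inside the basin (ends under 32 mm high), the bar flat in both notches (centre within 10 mm across, 12 mm lengthwise, square to 0.12 rad); all released and at rest (all of step 1 and all of step 2); the robot touches nothing.
It fails at once if the tall bottle is let go while its middle is more than 65 mm above the bench (dropped instead of set down) (height (world z) of tall_bottle_mid above 0.065 m and contact force between tall_bottle and anything else below 0.02 N).
It fails at once if the short bottle is let go while its middle is more than 65 mm above the bench (dropped instead of set down) (height (world z) of short_bottle_mid above 0.065 m and contact force between short_bottle and anything else below 0.02 N).
It fails at once if the lamp is knocked (more than 10 N) (contact force between lamp and anything else above 10 N).
It fails at once if the specimen jar, slide box or tube rack is shifted by more than 30 mm (distance of any of jar, slide_box, tube_rack from where it was at the start of the episode above 0.03 m).
It also fails if it takes over 72 s, if anything falls off the work surface, if the arm or the gripper's body presses on something with over 40 N, if the wrist force passes 120 N, or if a joint passes its speed limit or range.

ROBOT

A 7-joint arm with a two-finger parallel gripper is mounted at the origin on the work surface. World frame = base frame: x ahead of the robot, y to its left, z up, the work surface at z = 0. Lengths are in m, angles in rad, forces in N, time in s.
With the tool pointing down it reaches from about 0.425 to 0.875 m from the base axis. Payload 8.4 kg.
Tool frame: the origin (TCP) lies between the finger pads; the fingertips stand r.nose_length ahead of it and the grasp point (between the pads) is the TCP (r.nose_length is the distance from the TCP to the fingertips, in m); z points along the fingers, y is the line along which they close (so a half turn about z gives the same grasp; the last joint's range is limited). The gripper opens to 87 mm and grips with 3 to 60 N. Pads are 19 mm wide; open, the fingers measure 117 mm over their backs; the gripper's body (75 mm by 190 mm) begins 51 mm behind the grasp point.
Start: joints at [-1.395, 0.333, 0.04, 1.465, -0.013, 1.343, -0.059], TCP at [0.176, 0.626, 0.242] pointing down, gripper open.
Joint ranges: [-2.58, 2.58], [-0.38, 2.09], [-1.3, 1.39], [0.25, 2.4], [-1.5, 4.64], [0.08, 2.09], [-2.65, 2.65]. Speed limits (rad/s): [2.22, 2.22, 2.79, 2.79, 3.14, 3.14, 3.14].

INTERFACE

Orientations are given as a 3x3 rotation matrix whose columns are the frame's x, y, z axes.
In Python, from station import readout, cams, r gives the robot as it stands. The module is installed in compiled form; this text tells all that it offers.
- The arm moves only by the tool jog_arm, never from a script. Its arguments are lists of equal length, an entry for each row: "translation": the shift along the tool's x, y, z in cm, a list of three; "twist": the turn, a rotation vector about the tool's x, y, z in degrees, a list of three. A call has 1 to 8 rows; each row is the pose to reach, as a shift and turn from the pose commanded when the call began, along the tool's axes at that moment; what a row does not reach only later rows make up. A row lasts 1/12 s, in which the tool goes at most 41.7 mm and 7.16 degrees, less where a joint would pass 70% of its speed; a pose out of reach is approached as far as the arm can. A call with a gripper value outside its range is refused whole. "jaw" is the opening, from -1 (shut) to 1 (fully open), set as the call begins (left out, the last holds). The fingers move at their own pace and stop on an object; "squeeze" is the grip in N (left out, the last holds). Time passes only in rows, so rows that repeat a pose let the fingers close. It gives the time, the measured TCP pose, the force, the opening and the grip force at its end, in the units of the state.
- readout.state(): the state, without advancing time (a new reading comes with each control period).
- cams.read_camera(name): name is "side" or "top"; returns a dict with "image" (384x512x3 uint8, red, green, blue), "depth" (384x512 float32, m along the optical axis (not along the pixel's ray), 0 where there is no reading), "camera_matrix" (3x3 intrinsics, pixels), "camera_from_world" (4x4, takes a point from world to camera coordinates). Camera axes: x right, y down, z forward; pixel columns grow to the right and rows downward; lengths in m; the calibration is good to about 2 mm. A picture is of the moment at which its call begins.
- r.hand_in(): hands the job in; it is judged then, once.
The state is a dict: "clock": time; "joint_positions": joint angles; "joint_vel": joint speeds; "effort": joint torques, N m; "tool_pos": TCP position; "eef_rot": TCP orientation; "wrist_force": force on the tool from outside, world axes, zero at the start; "moment": the same for the moment, N m; "opening": finger opening in m; "finger_force": force on a finger pad.
Only numpy, scipy, OpenCV 4.12 (cv2) and the standard library are available. Lean on these libraries where they do the work, as an engineer would, in place of code of your own. Each camera call takes 0.05 s, during which the arm holds its last target. There are 200 camera calls.

## Working session

There is one attempt and no reset: what is moved stays moved. The work goes in short steps, Python scripts to look and compute and a tool call to move; the robot and the scene stay as the last step left them, time stands still between calls to the robot, and variables do not carry over. Pictures are saved under pics/ and viewed, at most 10 in all, crops included, and the job is handed in when it is done.

Besides the shell and the picture viewer there is one more tool, called after ">>>" as a command line: name --argument value ..., lists and objects as JSON in quotes. jog_arm: Moves the arm, as the interface text tells. Its arguments: {"type":"object","properties":{"translation":{"type":"array","items":{"type":"array","items":{"type":"number"}}},"twist":{"type":"array","items":{"type":"array","items":{"type":"number"}}},"jaw":{"type":"number"},"squeeze":{"type":"number"}},"required":["translation","twist"]}

```bash
mkdir -p pics
cat > h.py <<'E'
import numpy as np, cv2
from station import readout, cams, r
def grab(n):
    d=cams.read_camera(n); np.savez(f'{n}.npz',**d); return d
def load(n): return np.load(f'{n}.npz')
def world(d,u,v,z=None):
    K=d['camera_matrix'];T=np.linalg.inv(d['camera_from_world'])
    ray=np.linalg.inv(K)@np.array([u,v,1.])
    if z is None: p=ray*d['depth'][int(round(v)),int(round(u))]; return T[:3,:3]@p+T[:3,3]
    w=T[:3,:3]@ray; return T[:3,3]+w*(z-T[2,3])/w[2]
def cloud(d):
    h,w=d['depth'].shape;K=d['camera_matrix'];T=np.linalg.inv(d['camera_from_world'])
    v,u=np.mgrid[:h,:w];Z=d['depth']
    P=np.stack([(u-K[0,2])/K[0,0]*Z,(v-K[1,2])/K[1,1]*Z,Z],-1)
    return P@T[:3,:3].T+T[:3,3]
E
python3 - <<'E'
from h import *
for n in('top','side'):
    d=grab(n); im=cv2.cvtColor(d['image'],cv2.COLOR_RGB2BGR)
    cv2.imwrite(f'pics/{n}0.png',cv2.resize(im,(768,576),interpolation=cv2.INTER_CUBIC))
    print(n,np.linalg.inv(d['camera_from_world']).round(3).tolist(), d['camera_matrix'].round(1).tolist())
s=readout.state(); print(s['clock'],s['tool_pos'],np.round(s['eef_rot'],3).tolist(),s['opening'],r.nose_length)
E
```

```text
top [[0.015, -0.997, 0.079, 0.515], [-1.0, -0.015, -0.004, -0.003], [0.005, -0.079, -0.997, 1.068], [0.0, 0.0, 0.0, 1.0]] [[347.6, 0.0, 257.5], [0.0, 347.6, 194.7], [0.0, 0.0, 1.0]]
side [[0.797, -0.344, 0.497, -0.023], [-0.604, -0.445, 0.661, -0.84], [-0.006, -0.827, -0.563, 0.755], [0.0, 0.0, 0.0, 1.0]] [[445.8, 0.0, 262.6], [0.0, 445.8, 195.9], [0.0, 0.0, 1.0]]
0.1 [0.17627096 0.62523421 0.24073974] [[-0.962, 0.271, -0.0], [0.271, 0.962, -0.001], [-0.0, -0.001, -1.0]] 0.0871972236196443 0.019
```

View pics/top0.png

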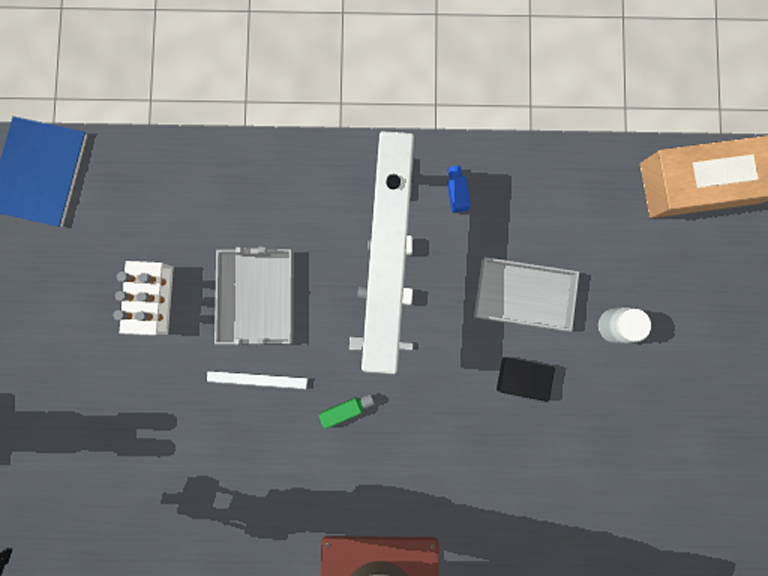

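View pics/side0.png

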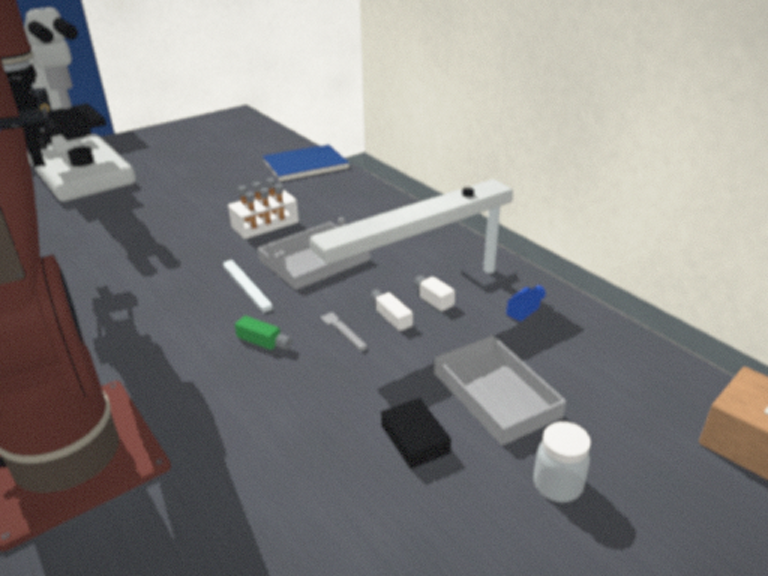

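The top view shows the tray at (255,296) with brackets at its near and far ends, and the basin at (527,294). The bar is at (258,380). The lamp beam runs from (380,370) to (395,135), with the spatula at (380,345), blade to the left. One bottle is near (385,295) and the other near (390,245), both with caps to the left. The look-alikes are green (345,412) and blue (458,190). The side view shows all three items from the right.

Run:
```python
from h import *
t=load('top');s=load('side');Ct=cloud(t);Cs=cloud(s)
def fit(n,C,x,y,z):
    m=(C[...,0]>x[0])&(C[...,0]<x[1])&(C[...,1]>y[0])&(C[...,1]<y[1])&(C[...,2]>z[0])&(C[...,2]<z[1])
    P=C[m]; (c,sz,a)=cv2.minAreaRect((P[:,:2]*1000).astype(np.float32)); print(n,len(P),np.round(c,1),np.round(sz,1),round(a,2),'z',np.percentile(P[:,2],[5,50,95]).round(4))
def px(d,u,v,z): return world(d,u/1.5,v/1.5,z)[:2].round(4)
print('bar corners',[px(t,*p,0.012) for p in((208,372),(207,381),(307,389),(308,379))])
print('tray',[px(t,*p,0.03) for p in((216,250),(291,250),(291,344),(216,344))])
print('basin',[px(t,*p,0.035) for p in((484,258),(579,270),(573,331),(475,318))])
ub=px(t,258,380,.012)
fit('bar',Ct,(ub[0]-.05,ub[0]+.05),(ub[1]-.12,ub[1]+.12),(.006,.02))
fit('barS',Cs,(ub[0]-.05,ub[0]+.05),(ub[1]-.12,ub[1]+.12),(.006,.02))
tc=px(t,254,296,.03);bc=px(t,528,294,.035)
fit('tray',Ct,(tc[0]-.12,tc[0]+.12),(tc[1]-.1,tc[1]+.1),(.022,.033))
fit('trayBr',Ct,(tc[0]-.12,tc[0]+.12),(tc[1]-.1,tc[1]+.1),(.04,.07))
for q in(1,-1): fit('br%d'%q,Ct,tuple(sorted((tc[0]+q*.05,tc[0]+q*.13))),(tc[1]-.06,tc[1]+.06),(.04,.07))
fit('basin',Ct,(bc[0]-.11,bc[0]+.11),(bc[1]-.125,bc[1]+.125),(.026,.04))
fit('lamp',Ct,(.3,1),(-.12,.12),(.18,.24))
for n,C in(('T',Ct),('S',Cs)):
  for k,x in(('spat',(.38,.5)),('mid',(.5,.58)),('far',(.58,.68))):
    try: fit(n+k,C,x,(-.12,.12),(.004 if k=='spat' else .015,.05))
    except Exception as e: print(k,e)
print('spat top: tip',px(t,350,343,.003),px(t,412,346,.005),'bodies',[px(t,*p,.03) for p in((370,245),(413,245),(360,293),(412,296))])
print('spat side: tip',px(s,326,318,.003),px(s,366,347,.008))
print('jar',px(t,625,325,.09),'box',px(t,526,380,.034),'rack',px(t,143,297,.06))
im=cv2.cvtColor(s['image'],cv2.COLOR_RGB2BGR)[175:245,205:315]
cv2.imwrite('pics/sc.png',cv2.resize(im,None,fx=7,fy=7,interpolation=cv2.INTER_CUBIC))
```

```text
bar corners [array([0.4328, 0.3474]), array([0.415 , 0.3486]), array([0.402 , 0.1483]), array([0.4218, 0.1468])]
tray [array([0.6769, 0.3355]), array([0.6792, 0.1852]), array([0.4915, 0.1797]), array([0.4893, 0.3279])]
basin [array([ 0.6683, -0.2017]), array([ 0.647 , -0.3916]), array([ 0.5253, -0.3779]), array([ 0.5481, -0.1838])]
bar 458 [420.2 250. ] [199.7  20.4] 86.44 z [0.0084 0.0119 0.0151]
barS 290 [433.1 250.1] [ 58.6 202.6] 1.04 z [0.0075 0.013  0.016 ]
tray 308 [587.4 259.7] [186.8 151. ] 1.0 z [0.0235 0.0293 0.0324]
trayBr 145 [587.4 258.6] [186.2  55.2] 1.25 z [0.0454 0.0503 0.0626]
br1 82 [675.3 260.7] [10.4 54.9] 0.76 z [0.0444 0.05   0.0622]
br-1 63 [497.6 256.7] [ 6.  55.1] 0.83 z [0.0458 0.0516 0.0629]
basin 367 [ 598.9 -288.4] [191.7 120.7] 82.12 z [0.0277 0.0345 0.0378]
lamp 3804 [655.3  -7.7] [ 59.9 408.7] 86.64 z [0.2013 0.2046 0.2075]
Tspat 180 [439.3   3.9] [228.6 119.9] 89.37 z [0.0041 0.0096 0.0316]
Tmid 13 [577.6 -48. ] [ 3.2 18.1] 1.24 z [0.0257 0.0294 0.0322]
Tfar 114 [629.9  -2.3] [ 97.3 108.3] 0.67 z [0.019  0.0296 0.0347]
Sspat 277 [440.   -2.9] [119.8 233.2] 0.03 z [0.0041 0.0099 0.03  ]
Smid 59 [577.9 -25.8] [63.7  5.4] 87.45 z [0.0169 0.0247 0.0325]
Sfar 368 [630.  -4.] [ 99.9 117.2] 0.19 z [0.0172 0.0313 0.0354]
spat top: tip [0.4946 0.0648] [ 0.4904 -0.0612] bodies [array([0.6918, 0.0268]), array([ 0.6932, -0.0597]), array([0.5947, 0.0451]), array([ 0.5903, -0.0588])]
spat side: tip [0.4899 0.0575] [ 0.496  -0.0658]
jar [ 0.5374 -0.4559] box [ 0.4279 -0.2844] rack [0.5784 0.4628]
```

View pics/sc.png

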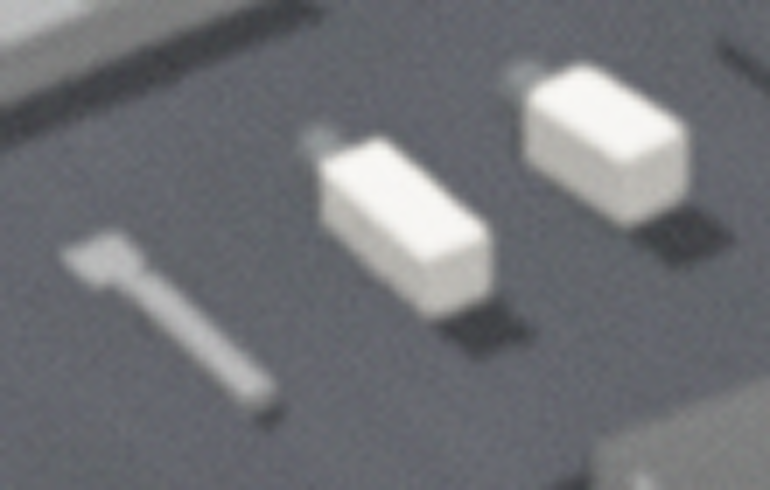

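The crop shows the spatula from its blade at (105,260) to its handle end at (265,395). The tall bottle body is at (405,230) and the short bottle body at (605,145), both with caps to the left. The sizes and heights agree with the task text. Next I'll fit the bottles precisely and plan the first moves.

```bash
cat > plan.py <<'E'
from h import *
from scipy.spatial.transform import Rotation as Ro
B=np.array([[0,1,0],[1,0,0],[0,0,-1.]]) # columns x,y,z (symmetric)
def pose(x,y,z,yaw=0,tilt=0): return np.array([x,y,z]),Ro.from_euler('z',yaw,degrees=True)*Ro.from_euler('x',-tilt,degrees=True)*Ro.from_matrix(B)
def plan(*ws,start=None):
    s=readout.state()
    p,R=(s['tool_pos'],Ro.from_matrix(s['eef_rot'])) if start is None else pose(*start)
    print('now',s['clock'],np.round(s['tool_pos'],4),'open',round(s['opening'],4))
    for w in ws:
        q,Q=pose(*w); t=R.inv().apply(q-p)*100; v=(R.inv()*Q).as_rotvec(degrees=True)
        print(w,'T',t.round(2).tolist(),'W',v.round(1).tolist(),'rows',round(max(np.linalg.norm(t)/4.17,np.linalg.norm(v)/7.16),1)); p,R=q,Q
E
python3 - <<'E'
from plan import *
Cs=cloud(load('side'));im=load('side')['image'].astype(int)
def fit(n,x,y,z,white=120):
    C=Cs;m=(C[...,0]>x[0])&(C[...,0]<x[1])&(C[...,1]>y[0])&(C[...,1]<y[1])&(C[...,2]>z[0])&(C[...,2]<z[1])&(im.min(-1)>white)
    P=C[m];c,sz,a=cv2.minAreaRect((P[:,:2]*1000).astype(np.float32));print(n,len(P),np.round(c,1),np.round(sz,1),round(a,1),'z',np.percentile(P[:,2],[50,95]).round(4))
fit('tall top',(.55,.64),(-.08,.08),(.027,.05)); fit('short top',(.65,.75),(-.08,.08),(.030,.05))
fit('tall all',(.55,.64),(-.08,.08),(.01,.05),100); fit('short all',(.65,.75),(-.08,.08),(.01,.05),100)
fit('spat',(.46,.53),(-.09,.09),(.001,.02),100)
plan((.592,.13,.20,-3,35),(.592,.003,.026,-3,35))
E
```

```text
tall top 225 [594.7  -4.3] [107.9  33.4] 84.8 z [0.0324 0.0354]
short top 200 [695.  -13.6] [91.3 37.8] 87.0 z [0.0365 0.0395]
tall all 373 [594.6  -4. ] [115.9  33.7] 84.8 z [0.0299 0.0351]
short all 357 [694.5 -12.7] [92.5 38.7] 88.4 z [0.0324 0.0387]
spat 394 [4.949e+02 2.000e-01] [179.   67.5] 89.8 z [0.0036 0.0121]
now 0.1 [0.1763 0.6252 0.2407] open 0.0872
(0.592, 0.13, 0.2, -3, 35) T [-53.45, -36.38, 4.13] W [23.5, -29.4, 74.7] rows 15.5
(0.592, 0.003, 0.026, -3, 35) T [-0.41, 0.66, 21.53] W [0.0, 0.0, 0.0] rows 5.2
```

Run:
```python
from plan import *
plan((.42,.40,.26,30,12),(.592,.125,.195,-3,35),(.5945,.005,.026,-3,35))
```

```text
now 0.1 [0.1763 0.6252 0.2407] open 0.0872
(0.42, 0.4, 0.26, 30, 12) T [-29.57, -15.07, -1.9] W [4.6, -11.4, 44.1] rows 8.0
(0.592, 0.125, 0.195, -3, 35) T [-30.36, 1.15, 13.1] W [13.2, -22.4, 30.5] rows 7.9
(0.5945, 0.005, 0.026, -3, 35) T [-0.11, 0.88, 20.71] W [0.0, 0.0, 0.0] rows 5.0
```

>>> jog_arm --translation '[[-29.5, -15, -1.9], [-29.5, -15, -1.9], [-29.5, -15, -1.9], [-29.5, -15, -1.9], [-29.5, -15, -1.9], [-29.5, -15, -1.9], [-29.5, -15, -1.9], [-29.5, -15, -1.9]]' --twist '[[4.6, -11.4, 44], [4.6, -11.4, 44], [4.6, -11.4, 44], [4.6, -11.4, 44], [4.6, -11.4, 44], [4.6, -11.4, 44], [4.6, -11.4, 44], [4.6, -11.4, 44]]' --jaw 1 --squeeze 30

```text
clock: 0.77
tool_pos: [0.4204, 0.3999, 0.26]
eef_rot: [[-0.488, 0.866, 0.104], [0.847, 0.499, -0.181], [-0.209, -0.0, -0.978]]
wrist_force: [1.0, 0.1, -0.5]
opening: 0.0868
finger_force: 0.0
```

>>> jog_arm --translation '[[-30.4, 1.1, 13.1], [-30.4, 1.1, 13.1], [-30.4, 1.1, 13.1], [-30.4, 1.1, 13.1], [-30.4, 1.1, 13.1], [-30.4, 1.1, 13.1], [-30.4, 1.1, 13.1], [-30.4, 1.1, 13.1]]' --twist '[[13.2, -22.4, 30.5], [13.2, -22.4, 30.5], [13.2, -22.4, 30.5], [13.2, -22.4, 30.5], [13.2, -22.4, 30.5], [13.2, -22.4, 30.5], [13.2, -22.4, 30.5], [13.2, -22.4, 30.5]]'

```text
clock: 1.43
tool_pos: [0.5926, 0.1243, 0.194]
eef_rot: [[0.041, 0.999, -0.029], [0.817, -0.051, -0.575], [-0.576, -0.0, -0.818]]
wrist_force: [1.1, 0.3, 0.9]
opening: 0.0872
finger_force: 0.0
```

Run:
```python
from plan import *
plan((.5945,.005,.026,-3,35),(.60,.105,.125,-3,35),(.547,.265,.125,1,35),(.547,.265,.031,1,35))
print(readout.state()['eef_rot'].round(3).tolist(),pose(.59,.1,.1,-3,35)[1].as_matrix().round(3).tolist(),readout.state()['joint_positions'])
```

```text
now 1.4333 [0.5926 0.1243 0.194 ] open 0.0872
(0.5945, 0.005, 0.026, -3, 35) T [-0.06, 0.79, 20.59] W [0.1, 0.2, 0.1] rows 4.9
(0.6, 0.105, 0.125, -3, 35) T [2.53, 0.03, -13.85] W [0.0, 0.0, 0.0] rows 3.4
(0.547, 0.265, 0.125, 1, 35) T [12.86, -6.13, -9.01] W [-2.3, 0.0, -3.3] rows 4.0
(0.547, 0.265, 0.031, 1, 35) T [5.39, -0.0, 7.7] W [0.0, 0.0, 0.0] rows 2.3
[[0.041, 0.999, -0.029], [0.817, -0.051, -0.575], [-0.576, -0.0, -0.818]] [[0.043, 0.999, -0.03], [0.818, -0.052, -0.573], [-0.574, -0.0, -0.819]] [-0.94650068  0.52132908  0.53642924  1.52068183  0.27984156  1.46915491
 -0.55357268]
```

Tracking is excellent. I'll approach, close the jaws and draw the tall bottle out.

>>> jog_arm --translation '[[0, 0.3, 4], [0, 0.5, 8], [0, 0.8, 12], [0, 0.8, 15], [0, 0.8, 17.5], [0, 0.8, 19.5], [0, 0.8, 20.6], [0, 0.8, 20.6]]' --twist '[[0, 0, 0], [0, 0, 0], [0, 0, 0], [0, 0, 0], [0, 0, 0], [0, 0, 0], [0, 0, 0], [0, 0, 0]]'

```text
clock: 2.1
tool_pos: [0.5925, 0.0054, 0.0252]
eef_rot: [[0.042, 0.999, -0.032], [0.817, -0.053, -0.575], [-0.576, -0.002, -0.818]]
wrist_force: [-0.3, -0.9, -0.2]
opening: 0.087
finger_force: 0.0
```

>>> jog_arm --translation '[[0, 0, 0], [0, 0, 0], [0, 0, 0], [0, 0, 0], [0, 0, 0], [0, 0, 0]]' --twist '[[0, 0, 0], [0, 0, 0], [0, 0, 0], [0, 0, 0], [0, 0, 0], [0, 0, 0]]' --jaw -1 --squeeze 30

```text
clock: 2.6
tool_pos: [0.5943, 0.0079, 0.0272]
eef_rot: [[0.043, 0.999, -0.027], [0.818, -0.051, -0.573], [-0.573, 0.002, -0.819]]
wrist_force: [0.5, -0.5, 1.4]
opening: 0.0549
finger_force: 0.0
```

>>> jog_arm --translation '[[0.3, 0, -1.5], [0.8, 0, -4], [1.3, 0, -7], [1.9, 0, -10.5], [2.5, 0, -13.9], [2.5, 0, -13.9]]' --twist '[[0, 0, 0], [0, 0, 0], [0, 0, 0], [0, 0, 0], [0, 0, 0], [0, 0, 0]]'

```text
clock: 3.1
tool_pos: [0.6013, 0.1145, 0.1304]
eef_rot: [[0.04, 0.999, -0.02], [0.822, -0.044, -0.568], [-0.569, 0.007, -0.823]]
wrist_force: [0.6, 0.2, 0.5]
opening: 0.0151
finger_force: 0.0
```

Run:
```python
from plan import *
d=grab('side'); cv2.imwrite('pics/s1.png',cv2.resize(cv2.cvtColor(d['image'],cv2.COLOR_RGB2BGR),(768,576)))
plan((.547,.265,.125,1,35),(.547,.265,.031,1,35))
```

```text
now 3.15 [0.6005 0.1116 0.1284] open 0.0111
(0.547, 0.265, 0.125, 1, 35) T [12.56, -6.06, -8.34] W [-1.9, -0.2, -3.2] rows 3.9
(0.547, 0.265, 0.031, 1, 35) T [5.39, -0.0, 7.7] W [0.0, 0.0, 0.0] rows 2.3
```

View pics/s1.png

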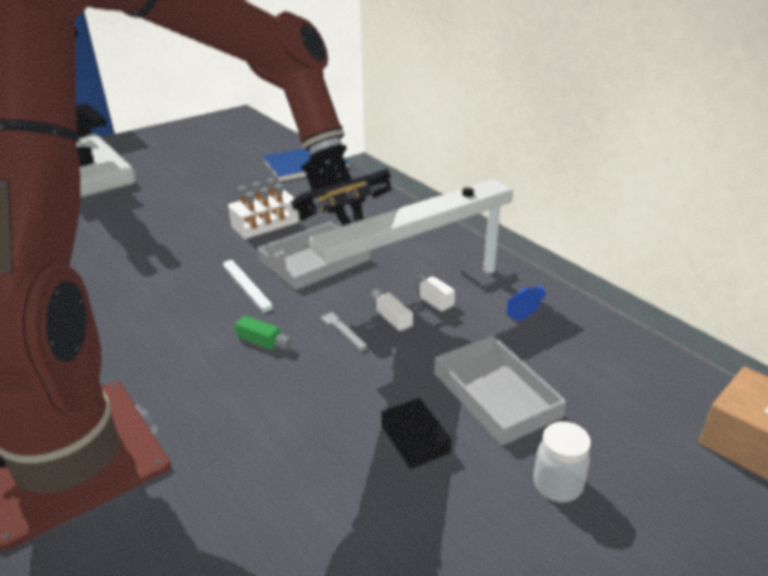

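The jaws are slower than I assumed and closed on nothing. The bottle still lies untouched at (394,311). I'll redo this with enough time to close.

Run:
```python
from plan import *
plan((.60,.105,.125,-3,35),(.5945,.003,.026,-3,35))
```

```text
now 3.15 [0.6005 0.1116 0.1284] open 0.0111
(0.6, 0.105, 0.125, -3, 35) T [-0.35, -0.03, 0.66] W [0.4, -0.2, 0.1] rows 0.2
(0.5945, 0.003, 0.026, -3, 35) T [-2.69, -0.02, 13.97] W [0.0, 0.0, 0.0] rows 3.4
```

>>> jog_arm --translation '[[0, 0, 0], [0, 0, 0], [0, 0, 0], [0, 0, 0], [0, 0, 0], [0, 0, 0], [0, 0, 0], [0, 0, 0]]' --twist '[[0, 0, 0], [0, 0, 0], [0, 0, 0], [0, 0, 0], [0, 0, 0], [0, 0, 0], [0, 0, 0], [0, 0, 0]]' --jaw 0.4

```text
clock: 3.82
tool_pos: [0.599, 0.1073, 0.1263]
eef_rot: [[0.043, 0.999, -0.028], [0.818, -0.051, -0.573], [-0.574, 0.001, -0.819]]
wrist_force: [-0.7, -0.3, 0.6]
opening: 0.0558
finger_force: 0.0
```

>>> jog_arm --translation '[[-0.9, 0, 3.5], [-1.7, 0, 7], [-2.2, 0, 10], [-2.5, 0, 12], [-2.6, 0, 13.4], [-2.6, 0, 14], [-2.6, 0, 14], [-2.6, 0, 14]]' --twist '[[0, 0, 0], [0, 0, 0], [0, 0, 0], [0, 0, 0], [0, 0, 0], [0, 0, 0], [0, 0, 0], [0, 0, 0]]'

```text
clock: 4.48
tool_pos: [0.5943, 0.0066, 0.0269]
eef_rot: [[0.042, 0.999, -0.028], [0.818, -0.051, -0.573], [-0.573, 0.002, -0.819]]
wrist_force: [0.4, 0.5, -0.0]
opening: 0.0609
finger_force: 0.0
```

>>> jog_arm --translation '[[0, 0, 0], [0, 0, 0], [0, 0, 0], [0, 0, 0], [0, 0, 0], [0, 0, 0], [0, 0, 0], [0, 0, 0]]' --twist '[[0, 0, 0], [0, 0, 0], [0, 0, 0], [0, 0, 0], [0, 0, 0], [0, 0, 0], [0, 0, 0], [0, 0, 0]]' --jaw -1 --squeeze 30

```text
clock: 5.15
tool_pos: [0.5942, 0.0063, 0.0268]
eef_rot: [[0.043, 0.999, -0.028], [0.818, -0.051, -0.573], [-0.573, 0.002, -0.819]]
wrist_force: [0.1, 1.7, 3.8]
opening: 0.0317
finger_force: 30.0
```

>>> jog_arm --translation '[[0.3, 0, -1.5], [0.8, 0, -4], [1.3, 0, -7], [1.9, 0, -10.5], [2.5, 0, -13.9], [2.5, 0, -13.9]]' --twist '[[0, 0, 0], [0, 0, 0], [0, 0, 0], [0, 0, 0], [0, 0, 0], [0, 0, 0]]'

```text
clock: 5.65
tool_pos: [0.6011, 0.113, 0.1297]
eef_rot: [[0.04, 0.999, -0.02], [0.822, -0.045, -0.568], [-0.569, 0.006, -0.823]]
wrist_force: [0.3, 1.2, -1.2]
opening: 0.0318
finger_force: 30.0
```

>>> jog_arm --translation '[[3.2, -1.4, -2.2], [6.4, -2.9, -4.4], [9.6, -4.4, -6.6], [12.2, -5.8, -8.5], [12.9, -6.1, -9], [12.9, -6.1, -9], [12.9, -6.1, -9]]' --twist '[[-0.5, 0, -0.8], [-1, 0, -1.6], [-1.7, 0, -2.4], [-2.3, 0, -3.3], [-2.3, 0, -3.3], [-2.3, 0, -3.3], [-2.3, 0, -3.3]]'

```text
clock: 6.23
tool_pos: [0.546, 0.2663, 0.1253]
eef_rot: [[-0.016, 1.0, 0.012], [0.818, 0.02, -0.574], [-0.574, 0.001, -0.819]]
wrist_force: [-0.2, 0.1, -1.3]
opening: 0.0316
finger_force: 30.0
```

Run:
```python
from plan import *
d=grab('side'); cv2.imwrite('pics/s2.png',cv2.resize(cv2.cvtColor(d['image'][60:252,130:386],cv2.COLOR_RGB2BGR),(768,576)))
plan((.547,.269,.04,1,35)); print(readout.state()['finger_force'])
```

```text
now 6.2833 [0.5465 0.2649 0.1256] open 0.0316
(0.547, 0.269, 0.04, 1, 35) T [5.25, 0.05, 6.77] W [0.1, 0.1, -0.0] rows 2.1
29.995654695667326
```

View pics/s2.png

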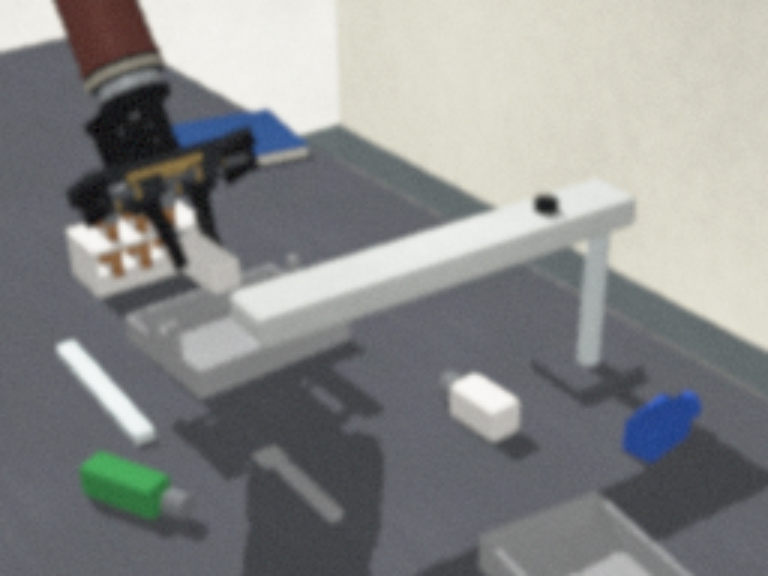

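The bottle hangs level in the jaws at (212,262) above the tray, so I'll lower it and release.

>>> jog_arm --translation '[[1.9, 0, 2.5], [3.7, 0, 4.8], [4.7, 0, 6.1], [5.2, 0, 6.8], [5.5, 0, 7.2], [5.7, 0, 7.45], [5.7, 0, 7.45]]' --twist '[[0, 0, 0], [0, 0, 0], [0, 0, 0], [0, 0, 0], [0, 0, 0], [0, 0, 0], [0, 0, 0]]'

```text
clock: 6.87
tool_pos: [0.5467, 0.27, 0.0325]
eef_rot: [[-0.014, 1.0, 0.012], [0.819, 0.019, -0.574], [-0.574, 0.002, -0.819]]
wrist_force: [-0.3, 0.2, -0.3]
opening: 0.032
finger_force: 30.0
```

>>> jog_arm --translation '[[0, 0, 0], [0, 0, 0], [0, 0, 0]]' --twist '[[0, 0, 0], [0, 0, 0], [0, 0, 0]]'

```text
clock: 7.12
tool_pos: [0.5465, 0.2706, 0.0329]
eef_rot: [[-0.014, 1.0, 0.013], [0.819, 0.019, -0.573], [-0.573, 0.002, -0.82]]
wrist_force: [-0.1, 0.8, -0.6]
opening: 0.0318
finger_force: 30.0
```

>>> jog_arm --translation '[[0.05, 0, 0.1], [0.1, 0, 0.18], [0.1, 0, 0.18]]' --twist '[[0, 0, 0], [0, 0, 0], [0, 0, 0]]'

```text
clock: 7.37
tool_pos: [0.5464, 0.2703, 0.0308]
eef_rot: [[-0.015, 1.0, 0.013], [0.819, 0.019, -0.574], [-0.574, 0.002, -0.819]]
wrist_force: [-1.1, 1.2, 5.1]
opening: 0.0319
finger_force: 30.0
```

>>> jog_arm --translation '[[0, 0, 0], [0, 0, 0], [0, 0, 0], [0, 0, 0]]' --twist '[[0, 0, 0], [0, 0, 0], [0, 0, 0], [0, 0, 0]]' --jaw 0.05

```text
clock: 7.7
tool_pos: [0.5461, 0.2699, 0.0299]
eef_rot: [[-0.015, 1.0, 0.012], [0.819, 0.019, -0.574], [-0.574, 0.001, -0.819]]
wrist_force: [-0.1, 0.6, 0.5]
opening: 0.0442
finger_force: 0.0
```

>>> jog_arm --translation '[[0, 0, -1.5], [0, 0, -4.5], [0, 0, -8], [0, 0, -12], [0, 0, -14], [0, 0, -15], [0, 0, -15]]' --twist '[[0, 0, 0], [0, 0, 0], [0, 0, 0], [0, 0, 0], [0, 0, 0], [0, 0, 0], [0, 0, 0]]'

```text
clock: 8.28
tool_pos: [0.5447, 0.3578, 0.1541]
eef_rot: [[-0.015, 1.0, 0.014], [0.82, 0.021, -0.572], [-0.572, 0.003, -0.82]]
wrist_force: [-0.6, -1.0, -0.9]
opening: 0.0459
finger_force: 0.0
```

Run:
```python
from plan import *
plan((.692,.125,.20,-3,35),(.694,-.002,.028,-3,35))
```

```text
now 8.2833 [0.5447 0.3578 0.1541] open 0.0459
(0.692, 0.125, 0.2, -3, 35) T [-21.94, 14.26, 9.75] W [2.5, -0.1, 3.3] rows 6.7
(0.694, -0.002, 0.028, -3, 35) T [-0.51, 0.86, 21.36] W [0.0, 0.0, 0.0] rows 5.1
```

>>> jog_arm --translation '[[-3.1, 2, -1], [-6.5, 4.2, 1], [-9.8, 6.4, 3], [-13, 8.5, 5.2], [-16.3, 10.6, 7.2], [-19.5, 12.8, 9], [-21.9, 14.3, 9.8], [-21.9, 14.3, 9.8]]' --twist '[[0.3, 0, 0.4], [0.7, 0, 0.9], [1.1, 0, 1.3], [1.4, 0, 1.8], [1.8, 0, 2.3], [2.2, 0, 2.8], [2.5, 0, 3.3], [2.5, 0, 3.3]]' --jaw 0.5

```text
clock: 8.95
tool_pos: [0.6941, 0.1097, 0.1995]
eef_rot: [[0.055, 0.998, -0.038], [0.813, -0.067, -0.579], [-0.58, 0.001, -0.815]]
wrist_force: [1.0, -2.7, 2.3]
opening: 0.0654
finger_force: 0.0
```

>>> jog_arm --translation '[[-0.1, 0.3, 4], [-0.2, 0.5, 8], [-0.3, 0.8, 12], [-0.4, 0.9, 15], [-0.5, 0.9, 18], [-0.5, 0.9, 20.2], [-0.5, 0.9, 21.4], [-0.5, 0.9, 21.4]]' --twist '[[0, 0, 0], [0, 0, 0], [0, 0, 0], [0, 0, 0], [0, 0, 0], [0, 0, 0], [0, 0, 0], [0, 0, 0]]'

```text
clock: 9.62
tool_pos: [0.6913, -0.0069, 0.0232]
eef_rot: [[0.042, 0.998, -0.037], [0.816, -0.056, -0.575], [-0.576, -0.006, -0.817]]
wrist_force: [-0.2, 0.1, -0.6]
opening: 0.0653
finger_force: 0.0
```

>>> jog_arm --translation '[[0, 0, 0], [0, 0, 0], [0, 0, 0], [0, 0, 0], [0, 0, 0], [0, 0, 0], [0, 0, 0], [0, 0, 0]]' --twist '[[0, 0, 0], [0, 0, 0], [0, 0, 0], [0, 0, 0], [0, 0, 0], [0, 0, 0], [0, 0, 0], [0, 0, 0]]' --jaw -1 --squeeze 30

```text
clock: 10.28
tool_pos: [0.6942, -0.0033, 0.0266]
eef_rot: [[0.043, 0.999, -0.031], [0.818, -0.052, -0.573], [-0.573, -0.001, -0.819]]
wrist_force: [-0.1, 3.1, 6.0]
opening: 0.036
finger_force: 29.0
```

Run:
```python
from plan import *
y=readout.state()['tool_pos'][1]; dy=y+.013
plan((.69,.105,.135,-3,35),(.629,.2595+dy,.135,1,35),(.629,.2595+dy,.036,1,35)); print(dy,readout.state()['finger_force'])
```

```text
now 10.2833 [ 0.6942 -0.0033  0.0266] open 0.036
(0.69, 0.105, 0.135, -3, 35) T [2.62, -1.0, -15.07] W [-0.0, -0.0, 0.0] rows 3.7
(0.629, np.float64(0.2692285596486234), 0.135, 1, 35) T [13.17, -6.95, -9.22] W [-2.3, 0.0, -3.3] rows 4.2
(0.629, np.float64(0.2692285596486234), 0.036, 1, 35) T [5.68, -0.0, 8.11] W [0.0, 0.0, 0.0] rows 2.4
0.009728559648623408 28.956447454220324
```

>>> jog_arm --translation '[[0.3, 0, -1.5], [0.8, -0.2, -4], [1.3, -0.4, -7], [1.9, -0.7, -10.5], [2.4, -0.9, -13.5], [2.6, -1, -15.1], [2.6, -1, -15.1]]' --twist '[[0, 0, 0], [0, 0, 0], [0, 0, 0], [0, 0, 0], [0, 0, 0], [0, 0, 0], [0, 0, 0]]'

```text
clock: 10.87
tool_pos: [0.6908, 0.1088, 0.137]
eef_rot: [[0.041, 0.999, -0.026], [0.82, -0.049, -0.57], [-0.571, 0.002, -0.821]]
wrist_force: [0.4, 1.7, -1.6]
opening: 0.0368
finger_force: 28.9
```

>>> jog_arm --translation '[[2.8, -1.4, -2], [5.8, -2.9, -4], [8.6, -4.4, -6], [11.2, -5.9, -7.9], [12.6, -6.6, -8.8], [13.2, -7, -9.2], [13.2, -7, -9.2], [13.2, -7, -9.2]]' --twist '[[-0.5, 0, -0.8], [-1, 0, -1.6], [-1.7, 0, -2.4], [-2.3, 0, -3.3], [-2.3, 0, -3.3], [-2.3, 0, -3.3], [-2.3, 0, -3.3], [-2.3, 0, -3.3]]'

```text
clock: 11.53
tool_pos: [0.6288, 0.2665, 0.1339]
eef_rot: [[-0.014, 1.0, 0.007], [0.818, 0.015, -0.575], [-0.575, -0.002, -0.818]]
wrist_force: [0.6, -0.9, -1.2]
opening: 0.0365
finger_force: 28.9
```

>>> jog_arm --translation '[[1.6, 0, 2.3], [3.3, 0, 4.7], [4.4, 0, 6.3], [5.1, 0, 7.3], [5.5, 0, 7.8], [5.7, 0, 8.1], [5.7, 0, 8.1], [5.7, 0, 8.1]]' --twist '[[0, 0, 0], [0, 0, 0], [0, 0, 0], [0, 0, 0], [0, 0, 0], [0, 0, 0], [0, 0, 0], [0, 0, 0]]'

```text
clock: 12.2
tool_pos: [0.629, 0.2688, 0.0367]
eef_rot: [[-0.014, 1.0, 0.009], [0.819, 0.017, -0.573], [-0.573, -0.0, -0.819]]
wrist_force: [1.0, 0.2, -1.2]
opening: 0.0362
finger_force: 28.9
```

>>> jog_arm --translation '[[0.15, 0, 0.2], [0.25, 0, 0.36], [0.32, 0, 0.46], [0.35, 0, 0.5], [0.35, 0, 0.5]]' --twist '[[0, 0, 0], [0, 0, 0], [0, 0, 0], [0, 0, 0], [0, 0, 0]]'

```text
clock: 12.62
tool_pos: [0.6284, 0.2693, 0.0306]
eef_rot: [[-0.015, 1.0, 0.009], [0.819, 0.017, -0.574], [-0.574, -0.001, -0.819]]
wrist_force: [-3.0, 0.9, 5.1]
opening: 0.0364
finger_force: 29.0
```

>>> jog_arm --translation '[[0, 0, 0], [0, 0, 0], [0, 0, 0], [0, 0, 0]]' --twist '[[0, 0, 0], [0, 0, 0], [0, 0, 0], [0, 0, 0]]' --jaw 0

```text
clock: 12.95
tool_pos: [0.6281, 0.2689, 0.0293]
eef_rot: [[-0.015, 1.0, 0.008], [0.819, 0.017, -0.574], [-0.574, -0.002, -0.819]]
wrist_force: [0.7, -0.9, -0.6]
opening: 0.0432
finger_force: 0.0
```

>>> jog_arm --translation '[[0, 0, -1], [0, 0, -3], [0, 0, -6], [0, 0, -10], [0, 0, -14], [0, 0, -18], [0, 0, -20], [0, 0, -20]]' --twist '[[0, 0, 0], [0, 0, 0], [0, 0, 0], [0, 0, 0], [0, 0, 0], [0, 0, 0], [0, 0, 0], [0, 0, 0]]'

```text
clock: 13.62
tool_pos: [0.6266, 0.3885, 0.1982]
eef_rot: [[-0.016, 1.0, 0.015], [0.822, 0.021, -0.569], [-0.569, 0.003, -0.822]]
wrist_force: [-0.3, -0.1, 0.3]
opening: 0.0435
finger_force: 0.0
```

Run:
```python
from plan import *
plan((.60,.25,.33,0,0),(.50,.0,.35,-3,0),(.494,-.18,.24,-3,-35),(.494,-.025,.0225,-3,-35))
```

```text
now 13.6167 [0.6266 0.3885 0.1982] open 0.0435
(0.6, 0.25, 0.33, 0, 0) T [-18.84, -2.91, -3.0] W [0.6, 34.7, 1.1] rows 4.8
(0.5, 0.0, 0.35, -3, 0) T [-25.0, -10.0, -2.0] W [0.0, 0.0, 3.0] rows 6.5
(0.494, -0.18, 0.24, -3, -35) T [-18.01, 0.34, 11.0] W [-0.0, 35.0, 0.0] rows 5.1
(0.494, -0.025, 0.0225, -3, -35) T [0.2, -0.81, 26.69] W [0.0, 0.0, 0.0] rows 6.4
```

>>> jog_arm --translation '[[-3.5, -0.5, -1.5], [-7.5, -1.1, -2.8], [-11.4, -1.8, -3], [-15.2, -2.4, -3], [-18.8, -2.9, -3], [-18.8, -2.9, -3]]' --twist '[[0.1, 7, 0.2], [0.2, 14, 0.4], [0.4, 21, 0.6], [0.5, 28, 0.9], [0.6, 34.7, 1.1], [0.6, 34.7, 1.1]]' --jaw 0.2

```text
clock: 14.12
tool_pos: [0.6038, 0.2321, 0.3347]
eef_rot: [[0.023, 1.0, 0.006], [1.0, -0.023, 0.003], [0.003, 0.006, -1.0]]
wrist_force: [1.7, -2.7, 1.7]
opening: 0.052
finger_force: 0.0
```

>>> jog_arm --translation '[[-3.8, -1.5, -0.5], [-7.6, -3, -1], [-11.4, -4.6, -1.5], [-15.2, -6.1, -2], [-19, -7.6, -2], [-22.6, -9, -2], [-25, -10, -2], [-25, -10, -2]]' --twist '[[0, 0, 0.5], [0, 0, 1], [0, 0, 1.5], [0, 0, 2], [0, 0, 2.5], [0, 0, 3], [0, 0, 3], [0, 0, 3]]'

```text
clock: 14.78
tool_pos: [0.4974, -0.0096, 0.3484]
eef_rot: [[0.065, 0.998, -0.005], [0.998, -0.065, -0.006], [-0.006, -0.005, -1.0]]
wrist_force: [0.7, -0.1, -0.2]
opening: 0.0518
finger_force: 0.0
```

>>> jog_arm --translation '[[-3.8, 0, 1], [-7.6, 0.1, 3], [-11.2, 0.2, 5.5], [-14.8, 0.3, 8.5], [-18, 0.3, 11], [-18, 0.3, 11], [-18, 0.3, 11]]' --twist '[[0, 7, 0], [0, 14, 0], [0, 21, 0], [0, 28, 0], [0, 35, 0], [0, 35, 0], [0, 35, 0]]'

```text
clock: 15.37
tool_pos: [0.4873, -0.1905, 0.2304]
eef_rot: [[0.068, 0.997, 0.024], [0.819, -0.069, 0.569], [0.57, -0.019, -0.822]]
wrist_force: [-0.6, 0.2, 0.4]
opening: 0.0521
finger_force: 0.0
```

Run:
```python
from plan import *
t=grab('top');cv2.imwrite('pics/t3.png',cv2.resize(cv2.cvtColor(t['image'][130:270,100:310],cv2.COLOR_RGB2BGR),(780,520)))
C=cloud(t)
for n,a,b in(('tall',.50,.585),('short',.587,.67)):
    m=(C[...,0]>a)&(C[...,0]<b)&(C[...,1]>.19)&(C[...,1]<.325)&(C[...,2]>.02)&(C[...,2]<.045)&(t['image'].min(-1)>150)
    P=C[m];c,sz,an=cv2.minAreaRect((P[:,:2]*1000).astype(np.float32));print(n,np.round(c,1),np.round(sz,1),an,np.percentile(P[:,2],[50,95]))
plan((.494,-.14,.187,-3,-35),(.494,-.027,.025,-3,-35))
print(readout.state()['joint_positions'].round(2))
```

```text
tall [547.8 249. ] [30.2 87. ] 0.7947911620140076 [0.03553336 0.03858845]
short [629.4 250.7] [36.1 70.1] 4.609090805053711 [0.0392136  0.04171027]
now 15.4167 [ 0.4889 -0.1877  0.2334] open 0.0526
(0.494, -0.14, 0.187, -3, -35) T [1.31, 0.28, 6.53] W [-0.3, 0.4, -1.2] rows 1.6
(0.494, -0.027, 0.025, -3, -35) T [-0.05, -0.59, 19.74] W [0.0, 0.0, 0.0] rows 4.7
[-0.05  0.41  0.85  1.67 -0.72  1.67  0.85]
```

View pics/t3.png

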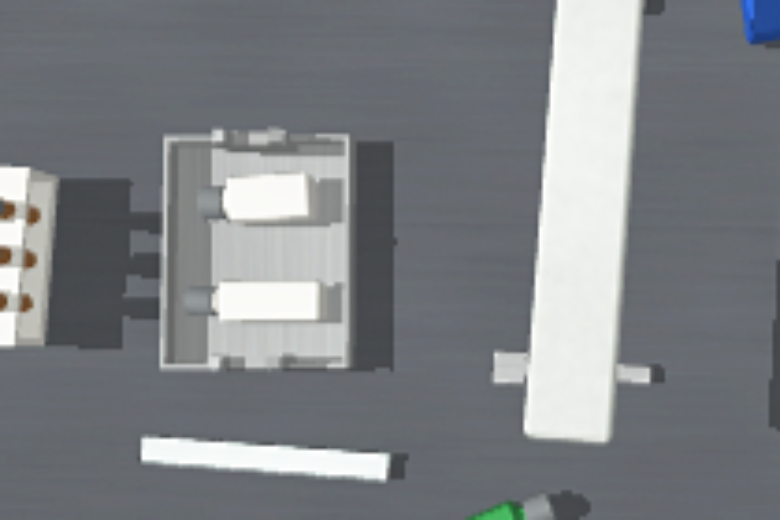

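Both bottles lie flat, side by side in the tray at (265,197) and (265,301). The spatula handle shows at (637,374). Going for the spatula from the right.

>>> jog_arm --translation '[[0.7, 0.1, 3.3], [1.3, 0, 7], [1.3, -0.1, 11], [1.3, -0.2, 15], [1.3, -0.3, 19], [1.3, -0.3, 22.5], [1.3, -0.3, 24.5], [1.3, -0.3, 24.5]]' --twist '[[-0.3, 0.4, -1.2], [-0.3, 0.4, -1.2], [-0.3, 0.4, -1.2], [-0.3, 0.4, -1.2], [-0.3, 0.4, -1.2], [-0.3, 0.4, -1.2], [-0.3, 0.4, -1.2], [-0.3, 0.4, -1.2]]'

```text
clock: 16.08
tool_pos: [0.4942, -0.0277, 0.0425]
eef_rot: [[0.025, 0.999, 0.025], [0.817, -0.035, 0.576], [0.576, 0.006, -0.817]]
wrist_force: [0.5, -0.1, 0.9]
opening: 0.0523
finger_force: 0.0
```

>>> jog_arm --translation '[[0, 0, 0.4], [0, 0, 0.4], [0, 0, 0.4]]' --twist '[[0, 0, 0], [0, 0, 0], [0, 0, 0]]'

```text
clock: 16.33
tool_pos: [0.4969, -0.0318, 0.0427]
eef_rot: [[0.027, 0.999, 0.035], [0.818, -0.042, 0.573], [0.574, 0.013, -0.819]]
wrist_force: [0.2, 0.2, 0.4]
opening: 0.0518
finger_force: 0.0
```

Run:
```python
from plan import *
plan((.4925,-.027,.0225,-3,-35)); s=readout.state(); print(s['eef_rot'].round(3).tolist(),s['wrist_force'].round(2))
```

```text
now 16.3333 [ 0.4969 -0.0318  0.0427] open 0.0518
(0.4925, -0.027, 0.0225, -3, -35) T [-0.78, -0.49, 1.91] W [0.3, -0.0, 0.9] rows 0.5
[[0.027, 0.999, 0.035], [0.818, -0.042, 0.573], [0.574, 0.013, -0.819]] [0.2  0.25 0.42]
```

>>> jog_arm --translation '[[-0.4, -0.3, 0.9], [-0.8, -0.5, 1.7], [-0.8, -0.5, 1.9], [-0.8, -0.5, 1.9]]' --twist '[[0.3, 0, 0.9], [0.3, 0, 0.9], [0.3, 0, 0.9], [0.3, 0, 0.9]]'

```text
clock: 16.67
tool_pos: [0.4915, -0.0278, 0.0212]
eef_rot: [[0.045, 0.999, 0.03], [0.817, -0.054, 0.574], [0.574, -0.002, -0.819]]
wrist_force: [-1.6, -3.2, 8.3]
opening: 0.0525
finger_force: 4.0
```

>>> jog_arm --translation '[[0, 0, 0], [0, 0, 0], [0, 0, 0], [0, 0, 0], [0, 0, 0], [0, 0, 0], [0, 0, 0], [0, 0, 0]]' --twist '[[0, 0, 0], [0, 0, 0], [0, 0, 0], [0, 0, 0], [0, 0, 0], [0, 0, 0], [0, 0, 0], [0, 0, 0]]' --jaw -1 --squeeze 45

```text
clock: 17.33
tool_pos: [0.4917, -0.0267, 0.0213]
eef_rot: [[0.044, 0.999, 0.029], [0.817, -0.053, 0.575], [0.575, -0.002, -0.818]]
wrist_force: [0.1, -1.3, 5.7]
opening: 0.0138
finger_force: 46.3
```

Run:
```python
from plan import *
s=readout.state();x,y,z=s['tool_pos']; print(s['finger_force'],s['wrist_force'])
plan((x,y-.09,z+.003,-3,-35),(x,y-.12,.09,-3,-35),(.595,-.30,.09,-8,-35)); print(s['eef_rot'].round(3).tolist())
```

```text
46.257359439041466 [ 0.05733283 -1.29007662  5.69672682]
now 17.3333 [ 0.4917 -0.0267  0.0213] open 0.0138
(np.float64(0.49168005356904027), np.float64(-0.1166512011231159), np.float64(0.024291358333840676), -3, -35) T [-7.18, 0.47, -5.42] W [-0.1, -0.1, -0.1] rows 2.2
(np.float64(0.49168005356904027), np.float64(-0.1466512011231159), 0.09, -3, -35) T [1.31, 0.16, -7.1] W [0.0, 0.0, 0.0] rows 1.7
(0.595, -0.3, 0.09, -8, -35) T [-12.1, 11.12, -8.47] W [-2.9, 0.0, 4.1] rows 4.4
[[0.044, 0.999, 0.029], [0.817, -0.053, 0.575], [0.575, -0.002, -0.818]]
```

>>> jog_arm --translation '[[-0.5, 0, -1.2], [-2.5, 0.1, -2.6], [-5, 0.3, -4.2], [-7.2, 0.5, -5.8], [-7.2, 0.5, -8], [-6.4, 0.6, -11], [-5.9, 0.6, -12.5], [-5.9, 0.6, -12.5]]' --twist '[[0, 0, 0], [0, 0, 0], [0, 0, 0], [0, 0, 0], [0, 0, 0], [0, 0, 0], [0, 0, 0], [0, 0, 0]]'

```text
clock: 18.0
tool_pos: [0.4921, -0.1498, 0.0922]
eef_rot: [[0.044, 0.999, 0.033], [0.819, -0.055, 0.572], [0.573, 0.002, -0.82]]
wrist_force: [0.9, -0.3, -1.3]
opening: 0.0134
finger_force: 45.0
```

>>> jog_arm --translation '[[-2, 1.8, -1.4], [-4.4, 4.1, -3.1], [-6.9, 6.4, -4.8], [-9.4, 8.7, -6.6], [-11.3, 10.4, -7.9], [-12.3, 11.1, -8.6], [-12.3, 11.1, -8.6], [-12.3, 11.1, -8.6]]' --twist '[[-0.4, 0, 0.5], [-0.9, 0, 1.3], [-1.4, 0, 2.2], [-2, 0, 3], [-2.9, 0, 4.1], [-2.9, 0, 4.1], [-2.9, 0, 4.1], [-2.9, 0, 4.1]]'

```text
clock: 18.67
tool_pos: [0.5937, -0.3025, 0.0873]
eef_rot: [[0.116, 0.99, 0.077], [0.81, -0.139, 0.57], [0.575, -0.004, -0.818]]
wrist_force: [0.3, 1.1, -2.0]
opening: 0.0131
finger_force: 45.0
```

Run:
```python
from plan import *
s=readout.state(); print(s['finger_force'],s['opening'],s['wrist_force'])
d=grab('side'); cv2.imwrite('pics/s4.png',cv2.resize(cv2.cvtColor(d['image'][180:340,200:440],cv2.COLOR_RGB2BGR),(780,520)))
plan((.595,-.303,.04,-8,-35),(.595,-.303,.0265,-8,-35))
```

```text
44.99067306518555 0.013090543484474169 [ 0.27584034  1.07950002 -1.97944766]
now 18.7167 [ 0.5938 -0.3017  0.0877] open 0.0131
(0.595, -0.303, 0.04, -8, -35) T [-2.84, 0.15, 3.84] W [-0.2, -0.1, -0.1] rows 1.1
(0.595, -0.303, 0.0265, -8, -35) T [-0.77, 0.0, 1.11] W [0.0, 0.0, 0.0] rows 0.3
```

View pics/s4.png

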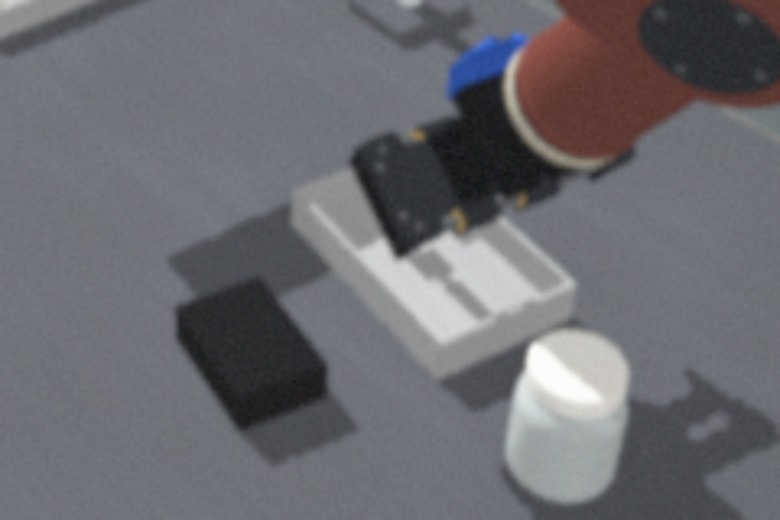

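The jaws hide the spatula but still hold it (13 mm, 45 N). The gripper is over the basin at (430,200), clear of the jar at (575,420). Lowering.

>>> jog_arm --translation '[[-0.8, 0.1, 1.1], [-1.7, 0.1, 2.3], [-2.5, 0.1, 3.3], [-3, 0.1, 4], [-3.3, 0.1, 4.5], [-3.5, 0.1, 4.8], [-3.6, 0.1, 4.95], [-3.6, 0.1, 4.95]]' --twist '[[0, 0, 0], [0, 0, 0], [0, 0, 0], [0, 0, 0], [0, 0, 0], [0, 0, 0], [0, 0, 0], [0, 0, 0]]'

```text
clock: 19.38
tool_pos: [0.595, -0.3036, 0.0274]
eef_rot: [[0.115, 0.99, 0.078], [0.81, -0.139, 0.569], [0.574, -0.002, -0.819]]
wrist_force: [0.2, 0.5, -1.3]
opening: 0.013
finger_force: 45.0
```

>>> jog_arm --translation '[[0, 0, 0], [0, 0, 0]]' --twist '[[0, 0, 0], [0, 0, 0]]'

```text
clock: 19.55
tool_pos: [0.5952, -0.3039, 0.0283]
eef_rot: [[0.115, 0.99, 0.079], [0.811, -0.139, 0.569], [0.574, -0.001, -0.819]]
wrist_force: [-0.2, 0.2, -1.7]
opening: 0.0134
finger_force: 45.0
```

Down another 2 mm, then release and retreat.

>>> jog_arm --translation '[[-0.08, 0, 0.12], [-0.12, 0, 0.18], [-0.12, 0, 0.18]]' --twist '[[0, 0, 0], [0, 0, 0], [0, 0, 0]]'

```text
clock: 19.8
tool_pos: [0.5952, -0.3037, 0.0258]
eef_rot: [[0.115, 0.99, 0.079], [0.811, -0.139, 0.569], [0.574, -0.001, -0.819]]
wrist_force: [0.1, -0.6, 1.0]
opening: 0.013
finger_force: 45.9
```

>>> jog_arm --translation '[[0, 0, 0], [0, 0, 0], [0, 0, 0], [0, 0, 0], [0, 0, 0]]' --twist '[[0, 0, 0], [0, 0, 0], [0, 0, 0], [0, 0, 0], [0, 0, 0]]' --jaw -0.2

```text
clock: 20.22
tool_pos: [0.595, -0.3035, 0.0257]
eef_rot: [[0.115, 0.99, 0.078], [0.81, -0.139, 0.569], [0.575, -0.002, -0.818]]
wrist_force: [-0.1, 0.4, 2.6]
opening: 0.0331
finger_force: 1.3
```

>>> jog_arm --translation '[[0, 0, -1], [0, 0, -3], [0, 0, -6], [0, 0, -10], [0, 0, -14], [0, 0, -18], [0, 0, -20], [0, 0, -20]]' --twist '[[0, 0, 0], [0, 0, 0], [0, 0, 0], [0, 0, 0], [0, 0, 0], [0, 0, 0], [0, 0, 0], [0, 0, 0]]'

```text
clock: 20.88
tool_pos: [0.5777, -0.4224, 0.194]
eef_rot: [[0.117, 0.99, 0.082], [0.814, -0.143, 0.563], [0.569, 0.001, -0.822]]
wrist_force: [-0.3, -0.5, 1.4]
opening: 0.0349
finger_force: 0.0
```

Run:
```python
from plan import *
t=grab('top');cv2.imwrite('pics/t5.png',cv2.resize(cv2.cvtColor(t['image'][150:240,290:425],cv2.COLOR_RGB2BGR),(780,520),interpolation=cv2.INTER_CUBIC))
plan((.52,-.25,.36,-8,0),(.47,.0,.36,3,0),(.42,.25,.25,3.5,0),(.42,.25,.05,3.5,0))
```

```text
now 20.9333 [ 0.5783 -0.4204  0.1915] open 0.0349
(0.52, -0.25, 0.36, -8, 0) T [22.8, -8.19, -4.66] W [0.0, -34.8, -0.1] rows 5.9
(0.47, 0.0, 0.36, 3, 0) T [24.06, -8.43, 0.0] W [0.0, 0.0, -11.0] rows 6.1
(0.42, 0.25, 0.25, 3.5, 0) T [25.23, -3.68, 11.0] W [0.0, 0.0, -0.5] rows 6.7
(0.42, 0.25, 0.05, 3.5, 0) T [0.0, 0.0, 20.0] W [0.0, 0.0, 0.0] rows 4.8
```

View pics/t5.png

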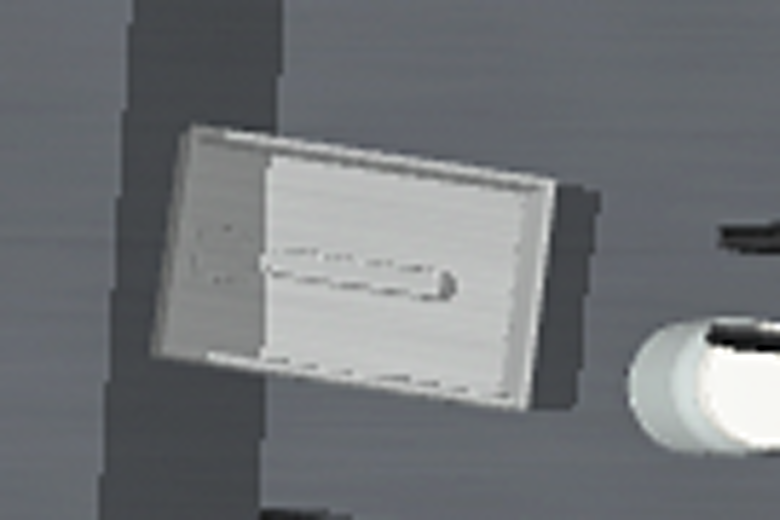

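The spatula lies flat and wholly inside the basin, blade at (210,255) and handle end at (455,287). Now the bar.

Run:
```python
from plan import *
plan((.52,-.25,.36,-8,0),(.47,.0,.36,-4,0),(.42,.248,.26,-3.5,0),(.42,.25,.06,-3.5,0))
```

```text
now 20.9333 [ 0.5783 -0.4204  0.1915] open 0.0349
(0.52, -0.25, 0.36, -8, 0) T [22.8, -8.19, -4.66] W [0.0, -34.8, -0.1] rows 5.9
(0.47, 0.0, 0.36, -4, 0) T [24.06, -8.43, 0.0] W [0.0, 0.0, -4.0] rows 6.1
(0.42, 0.248, 0.26, -3.5, 0) T [24.39, -6.72, 10.0] W [0.0, 0.0, -0.5] rows 6.5
(0.42, 0.25, 0.06, -3.5, 0) T [0.2, -0.01, 20.0] W [0.0, 0.0, 0.0] rows 4.8
```

>>> jog_arm --translation '[[2, -0.5, -3.5], [5.5, -1.5, -5], [9, -3, -5.6], [12.8, -4.4, -5.6], [16.5, -5.8, -5.2], [20, -7.2, -4.9], [22.8, -8.2, -4.7], [22.8, -8.2, -4.7]]' --twist '[[0, -3, 0], [0, -9, 0], [0, -15, 0], [0, -21, 0], [0, -27, 0], [0, -33, 0], [0, -34.8, 0], [0, -34.8, 0]]' --jaw 0.4

```text
clock: 21.6
tool_pos: [0.5254, -0.2578, 0.3516]
eef_rot: [[0.136, 0.991, -0.003], [0.991, -0.136, 0.017], [0.017, -0.006, -1.0]]
wrist_force: [1.1, 2.1, 0.8]
opening: 0.0606
finger_force: 0.0
```

>>> jog_arm --translation '[[3.6, -1.3, 0], [7.5, -2.6, 0], [11.4, -4, 0], [15.3, -5.4, 0], [19.2, -6.8, 0], [22.5, -7.9, 0], [24.1, -8.4, 0], [24.1, -8.4, 0]]' --twist '[[0, 0, -0.7], [0, 0, -1.4], [0, 0, -2], [0, 0, -2.7], [0, 0, -3.4], [0, 0, -4], [0, 0, -4], [0, 0, -4]]'

```text
clock: 22.27
tool_pos: [0.4743, -0.0041, 0.3569]
eef_rot: [[0.061, 0.998, -0.003], [0.998, -0.061, 0.021], [0.02, -0.005, -1.0]]
wrist_force: [-0.0, 0.3, -0.8]
opening: 0.061
finger_force: 0.0
```

>>> jog_arm --translation '[[3.7, -1, 0], [7.6, -2.1, 0.5], [11.5, -3.2, 1.8], [15.2, -4.2, 4], [18.8, -5.2, 6.5], [22.2, -6.2, 8.5], [24.4, -6.7, 10], [24.4, -6.7, 10]]' --twist '[[0, 0, -0.5], [0, 0, -0.5], [0, 0, -0.5], [0, 0, -0.5], [0, 0, -0.5], [0, 0, -0.5], [0, 0, -0.5], [0, 0, -0.5]]'

```text
clock: 22.93
tool_pos: [0.4219, 0.2446, 0.2581]
eef_rot: [[0.054, 0.999, -0.007], [0.998, -0.054, 0.015], [0.015, -0.007, -1.0]]
wrist_force: [-1.1, 0.4, -1.0]
opening: 0.0608
finger_force: 0.0
```

>>> jog_arm --translation '[[0, 0, 3.5], [0, 0, 7.5], [0, 0, 11.5], [0, 0, 15], [0, 0, 17.5], [0, 0, 18.5], [0, 0, 18.5], [0, 0, 18.5]]' --twist '[[0, 0, 0], [0, 0, 0], [0, 0, 0], [0, 0, 0], [0, 0, 0], [0, 0, 0], [0, 0, 0], [0, 0, 0]]'

```text
clock: 23.6
tool_pos: [0.4258, 0.2434, 0.0782]
eef_rot: [[0.062, 0.998, -0.002], [0.998, -0.062, 0.019], [0.019, -0.003, -1.0]]
wrist_force: [-0.0, 0.2, -0.2]
opening: 0.0608
finger_force: 0.0
```

Run:
```python
from plan import *
plan((.42,.25,.0215,-3.5,0)); s=readout.state();print(s['eef_rot'].round(3).tolist())
t=grab('top');C=cloud(t);m=(C[...,0]>.37)&(C[...,0]<.47)&(C[...,1]>.12)&(C[...,1]<.37)&(C[...,2]>.006)&(C[...,2]<.018)&(t['image'].min(-1)>170)
P=C[m];print(len(P),[ (a,b,P[(P[:,1]>a)&(P[:,1]<b)].mean(0).round(4)) for a,b in((.15,.2),(.3,.35))],P[:,1].min(),P[:,1].max())
```

```text
now 23.6 [0.4258 0.2434 0.0782] open 0.0608
(0.42, 0.25, 0.0215, -3.5, 0) T [0.51, -0.6, 5.68] W [-0.2, -1.1, -0.1] rows 1.4
[[0.062, 0.998, -0.002], [0.998, -0.062, 0.019], [0.019, -0.003, -1.0]]
201 [(0.15, 0.2, array([0.4158, 0.1754, 0.0119])), (0.3, 0.35, array([nan, nan, nan]))] 0.15033458535781843 0.2504316156424055<stdin>:4: RuntimeWarning: Mean of empty slice.
  ret = um.true_divide(
```

>>> jog_arm --translation '[[0.3, -0.3, 2], [0.5, -0.6, 4], [0.5, -0.6, 5.2], [0.5, -0.6, 5.65], [0.5, -0.6, 5.65], [0.5, -0.6, 5.65]]' --twist '[[-0.2, -0.6, 0], [-0.2, -1.1, 0], [-0.2, -1.1, 0], [-0.2, -1.1, 0], [-0.2, -1.1, 0], [-0.2, -1.1, 0]]'

```text
clock: 24.15
tool_pos: [0.4206, 0.2506, 0.0227]
eef_rot: [[0.062, 0.998, 0.002], [0.998, -0.062, 0.002], [0.002, 0.002, -1.0]]
wrist_force: [0.3, 0.1, -0.7]
opening: 0.0607
finger_force: 0.0
```

>>> jog_arm --translation '[[0, 0, 0], [0, 0, 0], [0, 0, 0], [0, 0, 0], [0, 0, 0], [0, 0, 0], [0, 0, 0], [0, 0, 0]]' --twist '[[0, 0, 0], [0, 0, 0], [0, 0, 0], [0, 0, 0], [0, 0, 0], [0, 0, 0], [0, 0, 0], [0, 0, 0]]' --jaw -1 --squeeze 40

```text
clock: 24.82
tool_pos: [0.4197, 0.2501, 0.0213]
eef_rot: [[0.062, 0.998, 0.0], [0.998, -0.062, 0.0], [0.0, 0.0, -1.0]]
wrist_force: [-0.0, -0.3, 0.8]
opening: 0.0196
finger_force: 40.0
```

Run:
```python
from plan import *
s=readout.state();print(s['finger_force'],s['eef_rot'].round(3).tolist())
plan((.425,.25,.14,-3.5,0),(.50,.255,.14,44,0),(.5865,.2585,.14,91.2,0),(.5865,.2585,.08,91.2,0))
```

```text
39.99998867511749 [[0.062, 0.998, 0.0], [0.998, -0.062, 0.0], [0.0, 0.0, -1.0]]
now 24.8167 [0.4197 0.2501 0.0213] open 0.0196
(0.425, 0.25, 0.14, -3.5, 0) T [0.03, 0.54, -11.87] W [0.0, -0.0, -0.0] rows 2.8
(0.5, 0.255, 0.14, 44, 0) T [0.96, 7.46, 0.0] W [0.0, 0.0, -47.5] rows 6.6
(0.5865, 0.2585, 0.14, 91.2, 0) T [-5.76, 6.47, 0.0] W [0.0, 0.0, -47.2] rows 6.6
(0.5865, 0.2585, 0.08, 91.2, 0) T [0.0, 0.0, 6.0] W [0.0, 0.0, 0.0] rows 1.4
```

>>> jog_arm --translation '[[0, 0.1, -1.5], [0, 0.2, -4], [0, 0.4, -7.5], [0, 0.5, -10.5], [0, 0.5, -11.9], [0, 0.5, -11.9]]' --twist '[[0, 0, 0], [0, 0, 0], [0, 0, 0], [0, 0, 0], [0, 0, 0], [0, 0, 0]]'

```text
clock: 25.32
tool_pos: [0.4262, 0.2509, 0.1435]
eef_rot: [[0.062, 0.998, 0.004], [0.998, -0.062, 0.004], [0.005, 0.004, -1.0]]
wrist_force: [0.4, 1.0, -1.7]
opening: 0.0198
finger_force: 40.0
```

>>> jog_arm --translation '[[0.1, 1, 0], [0.3, 2.1, 0], [0.4, 3.2, 0], [0.6, 4.3, 0], [0.7, 5.4, 0], [0.9, 6.5, 0], [1, 7.5, 0], [1, 7.5, 0]]' --twist '[[0, 0, -5], [0, 0, -12], [0, 0, -19], [0, 0, -26], [0, 0, -33], [0, 0, -40], [0, 0, -46], [0, 0, -47.5]]'

```text
clock: 25.98
tool_pos: [0.501, 0.2544, 0.1387]
eef_rot: [[-0.698, 0.716, -0.0], [0.716, 0.698, -0.001], [-0.001, -0.001, -1.0]]
wrist_force: [0.3, 0.2, -0.0]
opening: 0.0197
finger_force: 40.0
```

>>> jog_arm --translation '[[-0.8, 0.9, 0], [-1.7, 1.9, 0], [-2.6, 2.9, 0], [-3.5, 3.9, 0], [-4.4, 4.9, 0], [-5.3, 5.9, 0], [-5.8, 6.5, 0], [-5.8, 6.5, 0]]' --twist '[[0, 0, -6], [0, 0, -13], [0, 0, -20], [0, 0, -27], [0, 0, -34], [0, 0, -41], [0, 0, -46], [0, 0, -47.2]]'

```text
clock: 26.65
tool_pos: [0.5878, 0.2576, 0.1384]
eef_rot: [[-1.0, -0.023, -0.001], [-0.023, 1.0, -0.001], [0.001, -0.001, -1.0]]
wrist_force: [-1.0, -0.5, -0.9]
opening: 0.0194
finger_force: 40.0
```

>>> jog_arm --translation '[[0, 0, 0], [0, 0, 0], [0, 0, 0]]' --twist '[[0, 0, 0], [0, 0, 0], [0, 0, 0]]'

```text
clock: 26.9
tool_pos: [0.5862, 0.2586, 0.1398]
eef_rot: [[-1.0, -0.018, -0.001], [-0.018, 1.0, 0.0], [0.001, 0.0, -1.0]]
wrist_force: [0.6, -0.4, -1.8]
opening: 0.0195
finger_force: 40.0
```

Run:
```python
from plan import *
s=readout.state();print(s['finger_force'],s['eef_rot'].round(3).tolist())
plan((.5865,.2587,.08,91.2,0))
t=grab('top');C=cloud(t);m=(C[...,0]>.4)&(C[...,0]<.8)&(C[...,1]>.2)&(C[...,1]<.32)&(C[...,2]>.11)&(C[...,2]<.145)&(t['image'].min(-1)>150)
P=C[m]
for a,b in((.45,.54),(.63,.72)): print(P[(P[:,0]>a)&(P[:,0]<b)].mean(0).round(4))
print(P[:,0].min(),P[:,0].max())
```

```text
39.99913036823273 [[-1.0, -0.018, -0.001], [-0.018, 1.0, 0.0], [0.001, 0.0, -1.0]]
now 26.9 [0.5862 0.2586 0.1398] open 0.0195
(0.5865, 0.2587, 0.08, 91.2, 0) T [-0.03, 0.01, 5.98] W [0.0, -0.0, -0.1] rows 1.4
[0.5122 0.2564 0.1302]
[0.6655 0.2589 0.1299]
0.4851378536451199 0.6834550220127354
```

>>> jog_arm --translation '[[-0.1, 0.1, 1.5], [-0.15, 0.1, 3.3], [-0.15, 0.1, 4.8], [-0.15, 0.1, 5.8], [-0.15, 0.1, 6.4], [-0.15, 0.1, 6.7], [-0.15, 0.1, 6.85], [-0.15, 0.1, 6.85]]' --twist '[[0, 0, 0], [0, 0, 0], [0, 0, 0], [0, 0, 0], [0, 0, 0], [0, 0, 0], [0, 0, 0], [0, 0, 0]]'

```text
clock: 27.62
tool_pos: [0.5888, 0.2597, 0.0723]
eef_rot: [[-1.0, -0.02, 0.001], [-0.02, 1.0, 0.001], [-0.001, 0.001, -1.0]]
wrist_force: [-0.1, 0.4, -1.8]
opening: 0.0194
finger_force: 40.0
```

>>> jog_arm --translation '[[0, 0, 0], [0, 0, 0]]' --twist '[[0, 0, 0], [0, 0, 0]]'

```text
clock: 27.78
tool_pos: [0.589, 0.2597, 0.0727]
eef_rot: [[-1.0, -0.02, 0.001], [-0.02, 1.0, 0.001], [-0.001, 0.001, -1.0]]
wrist_force: [0.7, -0.1, -0.8]
opening: 0.0193
finger_force: 40.0
```

>>> jog_arm --translation '[[0, 0, 0.15], [0, 0, 0.25], [0, 0, 0.33], [0, 0, 0.33], [0, 0, 0.33]]' --twist '[[0, 0, 0], [0, 0, 0], [0, 0, 0], [0, 0, 0], [0, 0, 0]]'

```text
clock: 28.2
tool_pos: [0.5888, 0.2596, 0.0694]
eef_rot: [[-1.0, -0.02, 0.001], [-0.02, 1.0, 0.001], [-0.001, 0.001, -1.0]]
wrist_force: [-3.4, -1.3, 5.7]
opening: 0.0195
finger_force: 40.0
```

Contact at the expected height (0.0694), so I'll release and rise.

>>> jog_arm --translation '[[0, 0, 0], [0, 0, 0], [0, 0, 0], [0, 0, 0], [0, 0, 0]]' --twist '[[0, 0, 0], [0, 0, 0], [0, 0, 0], [0, 0, 0], [0, 0, 0]]' --jaw 0

```text
clock: 28.62
tool_pos: [0.5886, 0.2595, 0.0685]
eef_rot: [[-1.0, -0.02, 0.0], [-0.02, 1.0, 0.0], [-0.0, 0.0, -1.0]]
wrist_force: [-0.9, 0.4, 0.5]
opening: 0.041
finger_force: 0.0
```

>>> jog_arm --translation '[[0, 0, -1], [0, 0, -3], [0, 0, -6], [0, 0, -10], [0, 0, -14], [0, 0, -17], [0, 0, -18], [0, 0, -18]]' --twist '[[0, 0, 0], [0, 0, 0], [0, 0, 0], [0, 0, 0], [0, 0, 0], [0, 0, 0], [0, 0, 0], [0, 0, 0]]'

```text
clock: 29.28
tool_pos: [0.59, 0.2598, 0.2529]
eef_rot: [[-1.0, -0.02, 0.006], [-0.02, 1.0, 0.004], [-0.006, 0.003, -1.0]]
wrist_force: [1.2, 0.1, 0.1]
opening: 0.0432
finger_force: 0.0
```

>>> jog_arm --translation '[[2.8, 0, 0], [6, 0, 0], [9, 0, 0], [11, 0, 0], [12, 0, 0], [12, 0, 0], [12, 0, 0]]' --twist '[[0, 0, 0], [0, 0, 0], [0, 0, 0], [0, 0, 0], [0, 0, 0], [0, 0, 0], [0, 0, 0]]'

```text
clock: 29.87
tool_pos: [0.4686, 0.2571, 0.2481]
eef_rot: [[-1.0, -0.021, 0.0], [-0.021, 1.0, 0.0], [-0.0, 0.0, -1.0]]
wrist_force: [0.6, -0.5, 1.0]
opening: 0.0434
finger_force: 0.0
```

Run:
```python
from plan import *
t=grab('top');C=cloud(t);m=(C[...,0]>.4)&(C[...,0]<.8)&(C[...,1]>.2)&(C[...,1]<.32)&(C[...,2]>.053)&(C[...,2]<.075)&(t['image'].min(-1)>170)
P=C[m];P0=P
for a,b in((.45,.54),(.54,.63),(.63,.72)):
    q=P[(P[:,0]>a)&(P[:,0]<b)]; print(len(q),q.mean(0).round(4) if len(q) else '')
print(P[:,0].min(),P[:,0].max()); print(readout.state()['tool_pos'],readout.state()['clock'])
s=grab('side')
a=cv2.resize(t['image'][120:250,110:240],(390,560));b=cv2.resize(s['image'][120:220,150:270],(400,560))
cv2.imwrite('pics/f.png',cv2.cvtColor(np.hstack([a,b]),cv2.COLOR_RGB2BGR))
```

```text
83 [0.5221 0.2567 0.0597]
217 [0.5844 0.2584 0.0598]
153 [0.6599 0.2606 0.06  ]
0.5003855905827439 0.6873371227606362
[0.46927285 0.25687665 0.24819004] 29.9167
```

View pics/f.png

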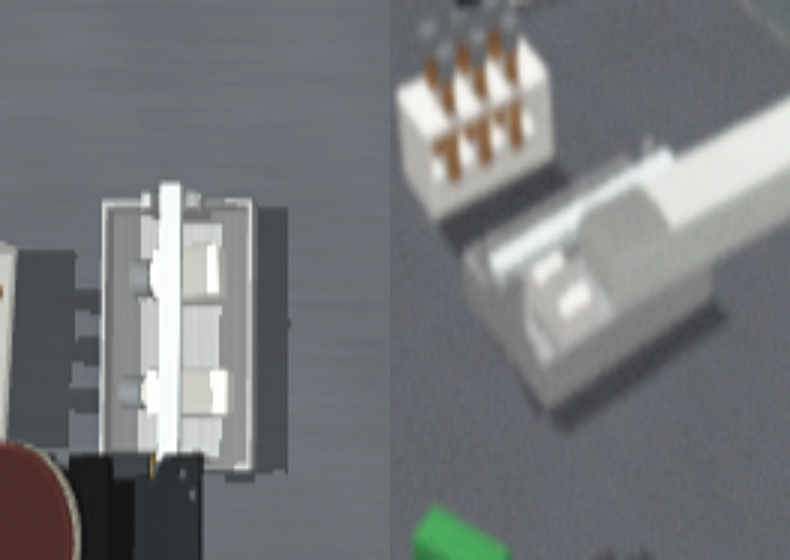

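The bar lies flat in both notches, from (170,185) at the far end down to the gripper's silhouette. Its top is at 60 mm, its centre near (0.587, 0.2585), and both bottles lie below it. Handing in.

```bash
python3 -c "
from station import r
print(r.hand_in())"
```

```text
the job is handed in; nothing more can be done
None
```

The job is handed in at about 30 s on the robot clock (verdict not shown): both bottles lie flat in the tray, the spatula is inside the basin, and the bar rests flat and centred in both bracket notches.

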